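Hold in the flame safety valve of the test kiln

ROBOT

A 7-joint arm with a two-finger parallel gripper is mounted at the origin on the work surface. World frame = base frame: x ahead of the robot, y to its left, z up, the work surface at z = 0. Lengths are in m, angles in rad, forces in N, time in s.
With the tool pointing down it reaches from about 0.35 to 0.9 m from the base axis. Payload 8.1 kg.
Tool frame: the origin (TCP) lies at the very end of the fingers, on their centre line; the grasp point (between the pads) lies 19 mm behind it; z points along the fingers, y is the line along which they close (so a half turn about z gives the same grasp; the last joint's range is limited). The gripper opens to 92 mm and grips with 3 to 60 N. Pads are 19 mm wide; open, the fingers measure 130 mm over their backs; the gripper's body (75 mm by 190 mm) begins 47 mm behind the grasp point.
Start: joints at [-1.378, 0.434, 0.025, 1.573, -0.012, 1.134, -0.075], TCP at [0.182, 0.598, 0.227] pointing down, gripper open.
Joint ranges: [-2.62, 2.62], [-0.44, 2.09], [-1.27, 1.32], [0.08, 2.57], [-1.32, 4.46], [0.12, 2], [-2.74, 2.74]. Speed limits (rad/s): [2.22, 2.22, 3.01, 3.01, 3.14, 3.14, 3.14].

INTERFACE

Orientations are given as a rotation vector (axis times angle).
In Python, from cell import arm gives the robot as it stands.
- The arm moves only by the shell command python3 -m pendant 'ROWS' [FORCE]. ROWS is a JSON object of lists of equal length, an entry for each row: "slide": the shift along the tool's x, y, z in units of 0.3 m (1.0 is 0.3 m), a list of three; "dr": the turn, a rotation vector about the tool's x, y, z in units of 0.12 rad (1.0 is 0.12 rad), a list of three; "claw": the opening, from 0 (shut) to 1 (fully open). In form: {"slide": [[tx, ty, tz], ...], "dr": [[ax, ay, az], ...], "claw": [claw, ...]}. A call has 1 to 10 rows; each row shifts and turns the commanded pose from where the row before left it, along the tool's axes as they then stand; what a row does not reach is not made up. A row lasts 1/10 s, in which the tool goes at most 50 mm and 8.59 degrees, less where a joint would pass 70% of its speed; a pose out of reach is approached as far as the arm can. A call with a number of a shift or a turn outside -1 to 1 is refused whole. A call with a gripper value outside its range is refused whole. The fingers move at their own pace and stop on an object; FORCE is the grip in N (left out, the last holds). Time passes only in rows, so rows that do not move let the fingers close. It gives the time, the measured TCP pose, the force, the opening and the grip force at its end, in the units of the state.
- arm.observe(): the state, without advancing time (a new reading comes with each control period).
- arm.get_image(name): name is "side" or "top"; returns the picture (480x640x3 uint8, red, green, blue); there is no depth.
- arm.calibration(name): a dict with "K" (3x3 intrinsics, pixels), "dist" ([k1, k2, p1, p2, k3] as OpenCV has them; the pictures are not rectified), "xyz" and "orientation" of the camera in the world. Camera axes: x right, y up, looking along -z (the intrinsics and any distortion apply to the point x, -y, -z); pixel columns grow to the right and rows downward; lengths in m; the calibration is good to about 2 mm. A picture is of the moment at which its call begins. calibration takes no time and is no camera call.
- arm.sign_off(): hands the job in; it is judged then, once.
The state is a dict: "clock": time; "joints": joint angles; "dq": joint speeds; "joint_efforts": joint torques, N m; "position": TCP position; "ee_rot": TCP orientation; "force": force on the tool from outside, world axes, zero at the start; "ft_torque": the same for the moment, N m; "width": opening from 0.0 (shut) to 1.0 (fully open); "gripper_force": force on a finger pad.
Only numpy, scipy, OpenCV 4.12 (cv2) and the standard library are available. Lean on these libraries where they do the work, as an engineer would, in place of code of your own. Each camera call takes 0.05 s, during which the arm holds its last target. There are 200 camera calls.

TASK

The pilot of the small gas kiln is about to be lit. Open the supply cock, the one on the gas pipe farther from the kiln, fully (lever in line with the pipe), then press the black button on top of the flame safety valve all the way in and keep holding it in, without leaning on it hard: your work ends with the button still held down, so that a colleague can light the pilot. Leave the burner cock, nearer the kiln, shut and do not disturb the things standing on the bench.

Things in the scene. Friction and masses are not known exactly. Their poses are not given: they have to be found in the camera images.
- train: Gas pipe and kiln, one fixed unit. Origin on the bench under the safety valve; y runs along the pipe towards the supply, z up, -x looks to the robot. Pipe 21 mm thick, axis 100 mm above the bench, from a riser at y = +305 mm; in turn: supply cock (y = +180 mm), safety valve (y = 0, cast block 50 x 58 mm), burner cock (y = -150 mm), pressure gauge, burner, kiln.
- gauge_top (a point): Top of the round upright pressure gauge on the pipe, 65 mm wide, 204 mm above the bench, at y = -265 mm of the train. Beyond it, centred at y = -515 mm of the train, stands the kiln: a round steel drum 325 mm wide and 370 mm high, with a lid handle reaching 200 mm to the -x side.
- supply_cock (a joint): Lever angle of the supply cock, rad. Near 0: shut, the lever points across the pipe, along the train's -x towards the robot. At its stop, 1.57: open, the lever lies above the pipe and points along the train's +y, away from the safety valve. Opens clockwise seen from above, stays where it is left; takes about 0.35 N m (5 N at 70 mm from the pivot).
- supply_cock_pivot (a point): Point on the upright turning axis of the supply cock's lever, at the height of the top of the lever's sleeve (157 mm above the bench).
- supply_cock_grip (a point): Point on top of the supply cock's lever, 70 mm from the pivot. The lever is a steel strip with a black sleeve 22 mm wide and 12 mm thick, reaching from 25 to 100 mm from the pivot. Under the sleeve there is 34 mm of free height down to the pipe when open, and clear space down to the bench when shut.
- burner_cock (a joint): Angle of the burner cock's lever, rad: a second, identical cock between the safety valve and the kiln, shut near 0 (lever pointing to the train's -x). It must stay shut (below 0.3).
- burner_cock_grip (a point): Point on top of the burner cock's lever, 70 mm from its pivot, 157 mm above the bench.
- button (a joint): Travel of the safety valve's button, m: 0 out, 0.008 fully in. It moves straight down against a spring that always pushes it out: about 4 N to start it, 10 N fully in.
- button_top (a point): Centre of the top face of the safety valve's black round push button, 161 mm above the bench when out; it moves with the button. The button is 24 mm across, its axis upright; it stands 13 mm proud of a 33 mm wide steel collar when out and 5 mm proud when fully in. More than 60 N would damage the valve.
- glaze_jar: Bystander: closed glaze jar, 72 mm wide and 100 mm high, standing on the bench beyond the pipe. Origin at the centre of its underside.
- kiln_prop: Bystander: round fireclay kiln prop, 44 mm wide and 100 mm high, standing on the bench beyond the pipe. Origin at the centre of its underside.
- spark_lighter: Bystander: steel flint spark lighter, 160 mm long, lying on the bench before the pipe on the robot's side, under 25 mm high. Origin at the middle of its underside.

How it is judged:
By the outcome, as a careful person would: the job done as asked, in the order asked, and still so for the second after the job is handed in, while the arm keeps its last pose, push and grip.
It also fails if it takes over 38 s, if anything falls off the work surface, if the arm or the gripper's body presses on something with over 40 N, if the wrist force passes 120 N, or if a joint passes its speed limit or range.

## Working session

There is one attempt and no reset: what is moved stays moved. The work goes in short steps, Python scripts to look and compute and a shell command to move; the robot and the scene stay as the last step left them, time stands still between calls to the robot, and variables do not carry over. Pictures are saved under pics/ and viewed, at most 10 in all, crops included, and the job is handed in when it is done.

```bash
mkdir -p pics; ls
python3 - <<'E'
from cell import arm
import cv2
for n in("side","top"):
    cv2.imwrite(f"pics/{n}0.png",arm.get_image(n)[:,:,::-1]); print(arm.calibration(n))
print(arm.observe())
E
```

```text
pics
{'K': array([[531.41114797,   0.        , 319.24512029],
       [  0.        , 531.41114797, 240.78174854],
       [  0.        ,   0.        ,   1.        ]]), 'dist': array([-0.13993407,  0.        ,  0.        ,  0.        ,  0.        ]), 'xyz': array([0.52627785, 0.7260763 , 0.70673369]), 'orientation': array([ 0.04965654, -1.3785862 , -2.70047573])}
{'K': array([[618.30695553,   0.        , 322.21515809],
       [  0.        , 618.30695553, 232.25140012],
       [  0.        ,   0.        ,   1.        ]]), 'dist': array([-0.13667873,  0.        ,  0.        ,  0.        ,  0.        ]), 'xyz': array([ 0.3853856 , -0.03339425,  1.26830483]), 'orientation': array([ 0.14203024, -0.14566846, -1.5724073 ])}
{'clock': 0.1, 'joints': array([-1.3775929 ,  0.43514849,  0.02493823,  1.57400123, -0.01159219,
        1.13398195, -0.07511802]), 'dq': array([ 0.00143355, -0.00110737,  0.00020394, -0.00475713,  0.00044742,
        0.00173731, -0.00086902]), 'joint_efforts': array([ 2.83901260e-03, -6.69132042e+01,  9.87757668e-01, -3.15147686e+01,
       -6.06033253e-02,  3.74598848e-02,  9.32075750e-05]), 'position': array([0.18209408, 0.59741291, 0.22602791]), 'ee_rot': array([-4.63022680e-01, -3.10719575e+00,  2.18592684e-03]), 'force': array([-0.00827613,  0.41395056,  0.95156958]), 'ft_torque': array([ 0.04151495,  0.03315408, -0.02917914]), 'gripper_force': 0.0, 'width': 1.0009272537590297}
```

View pics/side0.png

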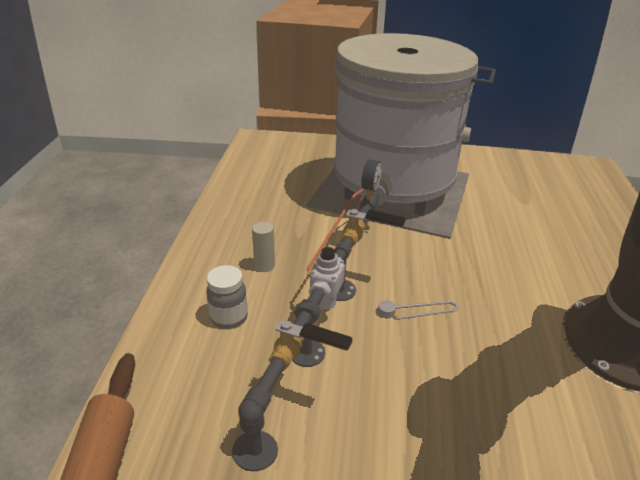

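View pics/top0.png

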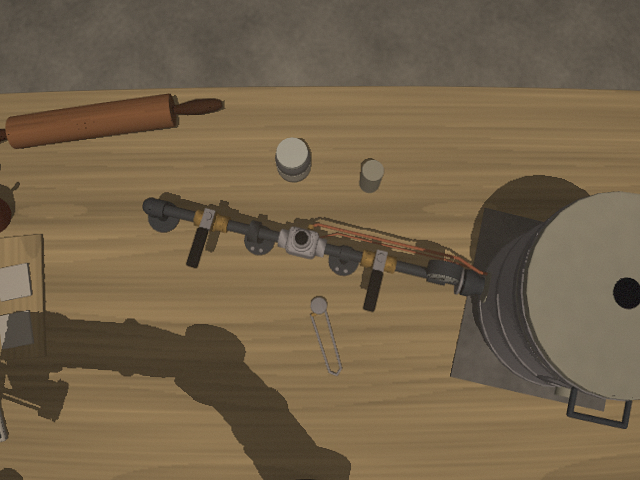

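The side view shows the button at about (327,253), the supply lever from (290,328) to (350,340), and the burner lever from (357,214) to (402,220). In the top view the button is at (302,238), the supply lever runs from (208,214) to (192,264), and the burner lever from (380,258) to (371,308). The jar and prop stand beyond the pipe, and the lighter lies in front of it.

```bash
cat > h.py <<'E'
import numpy as np,cv2
from scipy.spatial.transform import Rotation as R
from cell import arm
F=np.diag([1,-1,-1.])
def ray(n,uv):
    c=arm.calibration(n); p=cv2.undistortPoints(np.array([[uv]],float),c["K"],c["dist"])[0,0]
    return c["xyz"],R.from_rotvec(c["orientation"]).apply(F@[p[0],p[1],1])
def onz(n,uv,z):
    o,d=ray(n,uv); return o+d*(z-o[2])/d[2]
def proj(n,P):
    c=arm.calibration(n); q=R.from_rotvec(c["orientation"]).inv().apply(np.atleast_2d(P)-c["xyz"])@F
    return cv2.projectPoints(q,np.zeros(3),np.zeros(3),c["K"],c["dist"])[0][:,0]
E
python3 - <<'E'
from h import *
for nm,z,t,s in [("button",.161,(302,238),(327,253)),("sup_end",.157,(192,264),(350,341)),("bur_end",.157,(371,309),(403,220))]:
    print(nm,onz("top",t,z),onz("side",s,z))
a=cv2.imread("pics/top0.png")[180:330,140:400]; b=cv2.imread("pics/side0.png")[190:420,230:420]
cv2.imwrite("pics/ca.png",cv2.resize(a,None,fx=3,fy=3,interpolation=2)); cv2.imwrite("pics/cb.png",cv2.resize(b,None,fx=2.6,fy=2.6,interpolation=2))
E
```

```text
button [5.79951997e-01 1.83384213e-04 1.61000000e-01] [0.58234697 0.01083838 0.161     ]
sup_end [0.53375789 0.20094507 0.157     ] [0.53015185 0.20452211 0.157     ]
bur_end [ 0.45065741 -0.12317003  0.157     ] [ 0.45130514 -0.11597062  0.157     ]
```

View pics/ca.png

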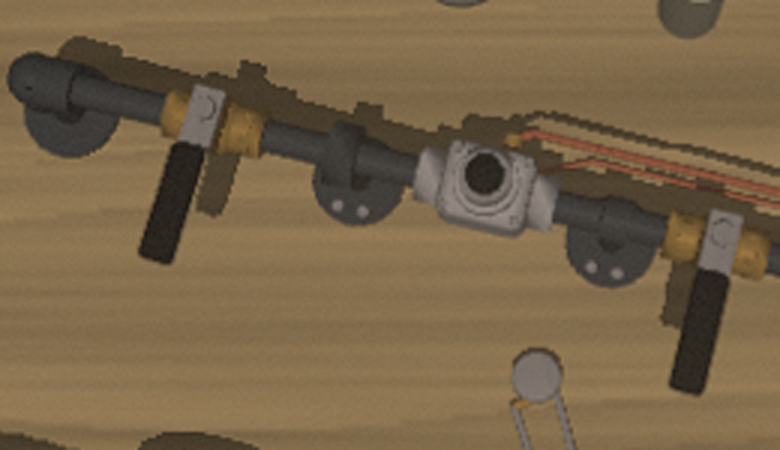

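View pics/cb.png

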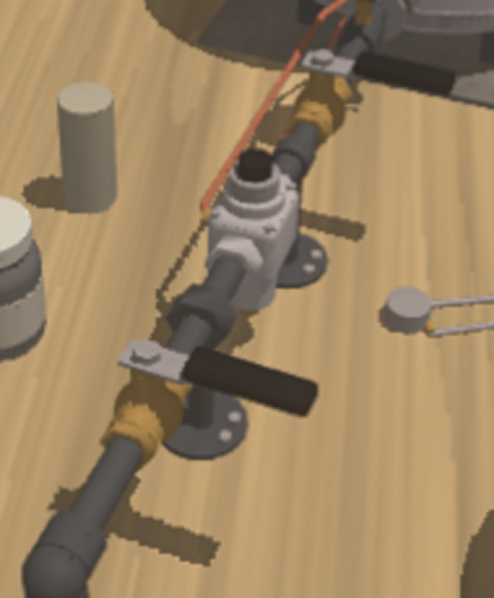

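The crops sharpen these. Top: button (302,237.7), supply bolt (209.3,215), sleeve end (192,266.5), burner bolt (381,258), its sleeve end (369,310). Side: button (328,251.5), supply bolt (286.5,325.4), sleeve end (349.2,341.5), burner bolt (353.8,212.7), its sleeve end (403.5,220.8).

Run:
```python
from h import *
from scipy.optimize import least_squares
T=[(302,237.7),(209.3,215),(192,266.5),(381,258),(369,310)]
S=[(328,251.5),(286.5,325.4),(349.2,341.5),(353.8,212.7),(403.5,220.8)]
def pts(p):
    x,y,th,a,b=p
    L=np.array([[0,0,.161],[0,.18,.155],[-.1*np.cos(a),.18+.1*np.sin(a),.157],[0,-.15,.155],[-.1*np.cos(b),-.15+.1*np.sin(b),.157]])
    return R.from_euler("z",th).apply(L)+[x,y,0]
f=lambda p:np.r_[proj("top",pts(p))-T,proj("side",pts(p))-S].ravel()
r=least_squares(f,[.58,0,-.2,0,0]); print(r.x,"\n",r.fun.reshape(-1,2).round(1)); print(pts(r.x).round(4))
x,y,th=r.x[:3]
print("jar",onz("top",(292,154),.1),"prop",onz("top",(372,170),.1),"lighter",onz("top",(319,305),.02),onz("top",(335,372),.01))
for n,l in dict(button=[0,0,.161],piv=[0,.18,.157],openend=[0,.28,.157]).items(): print(n,R.from_euler("z",th).apply(l)+[x,y,0])
M=R.from_rotvec(arm.observe()["ee_rot"]).as_matrix(); print(M.round(3), "tool x yaw",np.arctan2(M[1,0],M[0,0]))
```

```text
[ 0.58169061  0.002696   -0.24777966  0.01883154  0.0044645 ] 
 [[-1.4 -0.6]
 [-2.8 -0.3]
 [-1.5 -0.1]
 [-0.4 -1. ]
 [-1.   0.5]
 [-0.1 -1.3]
 [-0.6 -3.4]
 [ 1.4 -1. ]
 [ 0.3 -3.3]
 [ 1.2 -1.2]]
[[ 0.5817  0.0027  0.161 ]
 [ 0.6258  0.1772  0.155 ]
 [ 0.5294  0.2035  0.157 ]
 [ 0.5449 -0.1427  0.155 ]
 [ 0.4481 -0.1178  0.157 ]]
jar [0.75899962 0.02174797 0.1       ] prop [ 0.72530329 -0.13536459  0.1       ] lighter [ 0.4675516 -0.029606   0.02     ] [ 0.333857   -0.06079137  0.01      ]
button [0.58169061 0.002696   0.161     ]
piv [0.62583597 0.17719868 0.157     ]
openend [0.65036118 0.27414462 0.157     ]
[[-0.957  0.292 -0.   ]
 [ 0.292  0.957 -0.001]
 [-0.    -0.001 -1.   ]] tool x yaw 2.8457373106251773
```

```bash
cat >> h.py <<'E'
P=np.array([.5817,.0027,0]); TR=R.from_euler("z",-.2478)
def st():
    o=arm.observe(); M=TR.inv()*R.from_rotvec(o["ee_rot"])
    print("t",round(o["clock"],2),"train",TR.inv().apply(o["position"]-P).round(4),"tool-x yaw off",(M.as_matrix()[:2,0]).round(3),"z",M.as_matrix()[:,2].round(3),"F",TR.inv().apply(o["force"]).round(1),"w",round(o["width"],3),"j",o["joints"].round(2))
E
python3 -m pendant '{"slide":[[0,0,0],[-0.12,-0.093,0],[-0.12,-0.093,0],[-0.12,-0.093,0],[-0.12,-0.093,0],[-0.12,-0.093,0],[-0.12,-0.093,0],[-0.12,-0.093,0],[-0.12,-0.093,0],[-0.12,-0.093,0]],"dr":[[0,0,-0.4],[0,0,0],[0,0,0],[0,0,0],[0,0,0],[0,0,0],[0,0,0],[0,0,0],[0,0,0],[0,0,0]],"claw":[0,0,0,0,0,0,0,0,0,0]}' 20
python3 - <<'E'
from h import *
st()
for a in np.radians(np.arange(0,100,10)):
    d=np.array([-np.cos(a),np.sin(a)]);n=np.array([np.sin(a),np.cos(a)])
    print(np.degrees(a).round(),((.065*d-n*(.011+.019*abs(np.cos(a))+.0095*abs(np.sin(a))))+[0,.18]).round(4))
E
```

```text
clock: 1.1
position: [0.4354, 0.2732, 0.2266]
ee_rot: [-0.388, -3.117, 0.0]
force: [0.5, 1.3, 0.0]
width: 0.182
gripper_force: 0.0
t 1.1 train [-0.2082  0.2264  0.2266] tool-x yaw off [-1. -0.] z [-0. -0. -1.] F [0.1 1.4 0. ] w 0.182 j [-0.8   0.25  0.16  1.85 -0.05  1.04  0.71]
0.0 [-0.065  0.15 ]
10.0 [-0.0695  0.1604]
20.0 [-0.0721  0.1721]
30.0 [-0.0724  0.1846]
40.0 [-0.0701  0.1975]
50.0 [-0.0651  0.2102]
60.0 [-0.0574  0.2219]
70.0 [-0.0471  0.232 ]
80.0 [-0.0346  0.2399]
90.0 [-0.0205  0.245 ]
```

```bash
python3 -m pendant '{"slide":[[-0.12,-0.095,0],[-0.12,-0.095,0],[-0.12,-0.095,0],[-0.11,-0.085,0],[0,0,0],[0,0,0.08],[0,0,0.08],[0,0,0.08],[0,0,0.08],[0,0,0]],"dr":[[0,0,0],[0,0,0],[0,0,0],[0,0,0],[0,0,0],[0,0,0],[0,0,0],[0,0,0],[0,0,0],[0,0,0]],"claw":[0,0,0,0,0,0,0,0,0,0]}'
python3 - <<'E'
from h import *
st()
cv2.imwrite("pics/side1.png",arm.get_image("side")[:,:,::-1][120:480,120:600])
E
```

```text
clock: 2.1
position: [0.5416, 0.1326, 0.1277]
ee_rot: [-0.387, -3.112, 0.004]
force: [-0.3, -0.1, 0.1]
width: -0.001
gripper_force: 0.0
t 2.1 train [-0.0707  0.1161  0.1277] tool-x yaw off [-1. -0.] z [-0.005 -0.003 -1.   ] F [-0.3 -0.2  0.1] w -0.001 j [-0.5   0.44  0.22  1.87 -0.12  0.86  1.11]
```

View pics/side1.png

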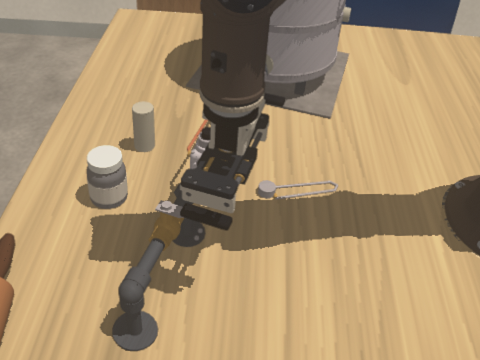

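The view shows the closed fingers standing on the safety-valve side of the supply lever, clear of the jar, prop and lighter.

```bash
python3 -m pendant '{"slide":[[0,0.03,0],[0,0.035,0],[0,0.035,0],[0,0.02,0],[0.01,0.035,0],[0.005,0.038,0],[0,0.042,0],[-0.008,0.043,0],[-0.017,0.042,0],[0,0,0]],"dr":[[0,0,0],[0,0,0],[0,0,0],[0,0,0],[0,0,0],[0,0,0],[0,0,0],[0,0,0],[0,0,0],[0,0,0]],"claw":[0,0,0,0,0,0,0,0,0,0]}'
python3 - <<'E'
from h import *
st()
E
```

```text
clock: 3.15
position: [0.5706, 0.2261, 0.1304]
ee_rot: [-0.387, -3.117, 0.001]
force: [0.0, 0.4, -0.5]
width: 0.003
gripper_force: 0.2
t 3.15 train [-0.0655  0.2139  0.1304] tool-x yaw off [-1.    -0.001] z [-0.001 -0.001 -1.   ] F [-0.1  0.4 -0.5] w 0.003 j [-0.61  0.51  0.22  1.73 -0.13  0.92  0.98]
```

```bash
python3 -m pendant '{"slide":[[-0.025,0.03,0],[-0.034,0.034,0],[-0.042,0.026,0],[-0.047,0.015,0],[-0.015,0,0],[-0.01,0,0],[0,0,0]],"dr":[[0,0,0],[0,0,0],[0,0,0],[0,0,0],[0,0,0],[0,0,0],[0,0,0]],"claw":[0,0,0,0,0,0,0]}'
python3 - <<'E'
from h import *
st()
E
```

```text
clock: 3.85
position: [0.62, 0.2448, 0.1297]
ee_rot: [-0.382, -3.102, 0.003]
force: [-30.5, -0.1, 16.6]
width: 0.007
gripper_force: 14.7
t 3.85 train [-0.0223  0.244   0.1297] tool-x yaw off [-1.    -0.003] z [-0.016 -0.004 -1.   ] F [-29.5  -7.6  16.6] w 0.007 j [-0.59  0.6   0.21  1.57 -0.15  1.    1.  ]
```

```bash
python3 -m pendant '{"slide":[[0.05,0,0],[0.1,0,0],[0.1,0,0],[0.05,0,-0.1],[0.0,0,-0.1],[0,0,-0.1],[0,0,0]],"dr":[[0,0,0],[0,0,0],[0,0,0],[0,0,0],[0,0,0],[0,0,0],[0,0,0]],"claw":[0,0,0,0,0,0,0]}'
python3 - <<'E'
from h import *
st()
a=arm.get_image("side")[:,:,::-1][170:430,180:440];b=arm.get_image("top")[:,:,::-1][170:330,130:330]
a=cv2.resize(a,(480,480),interpolation=2);b=cv2.resize(b,(320,256),interpolation=2)
c=np.zeros((480,800,3),np.uint8);c[:,:480]=a;c[:256,480:]=b;cv2.imwrite("pics/c2.png",c)
E
```

```text
clock: 4.55
position: [0.5435, 0.2662, 0.2255]
ee_rot: [0.387, 3.111, 0.008]
force: [-0.1, 0.7, -0.2]
width: 0.009
gripper_force: 0.0
t 4.55 train [-0.1017  0.2461  0.2255] tool-x yaw off [-1. -0.] z [ 0.005  0.006 -1.   ] F [-0.3  0.7 -0.2] w 0.009 j [-0.71  0.4   0.24  1.65 -0.1   1.1   0.88]
```

View pics/c2.png

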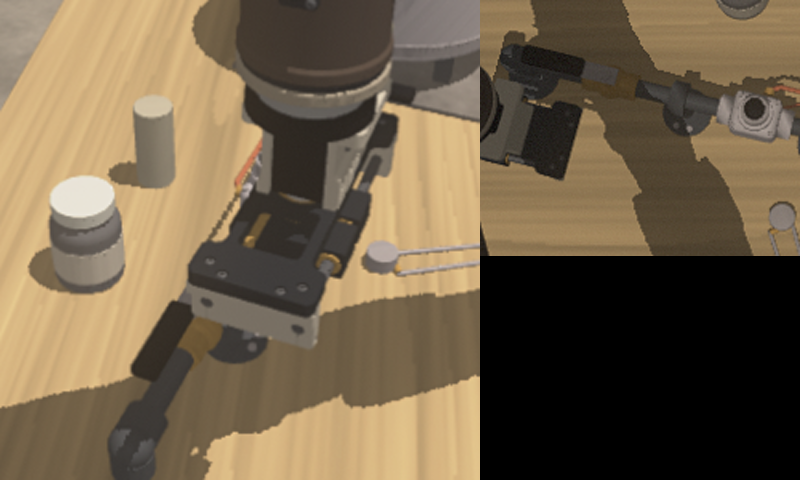

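The supply lever now lies above the pipe in line with it, pointing away from the valve. In the composite the button is at (755,108), i.e. top pixel (302,237.5), unchanged. The jar, prop and lighter have not moved.

```bash
python3 -m pendant '{"slide":[[-0.05,-0.117,0],[-0.05,-0.117,0],[-0.05,-0.117,0],[-0.05,-0.117,0],[-0.05,-0.117,0],[-0.05,-0.117,0],[-0.04,-0.117,0],[0,0,0.1],[0,0,0.06],[0,0,0]],"dr":[[0,0,0],[0,0,0],[0,0,0],[0,0,0],[0,0,0],[0,0,0],[0,0,0],[0,0,0],[0,0,0],[0,0,0]],"claw":[0,0,0,0,0,0,0,0,0,0]}'
python3 - <<'E'
from h import *
st()
a=arm.get_image("side")[:,:,::-1][180:380,220:420];b=arm.get_image("top")[:,:,::-1][170:330,200:400]
a=cv2.resize(a,(480,480),interpolation=2);b=cv2.resize(b,(320,256),interpolation=2)
c=np.zeros((480,800,3),np.uint8);c[:,:480]=a;c[:256,480:]=b;cv2.imwrite("pics/c3.png",c)
E
```

```text
clock: 5.65
position: [0.5775, 0.0014, 0.1692]
ee_rot: [-0.389, -3.111, 0.002]
force: [0.3, -0.5, 0.5]
width: 0.002
gripper_force: 0.0
t 5.65 train [-0.0038 -0.0023  0.1692] tool-x yaw off [-1.     0.001] z [-0.006 -0.002 -1.   ] F [ 0.4 -0.4  0.5] w 0.002 j [-0.31  0.42  0.3   1.78 -0.14  0.97  1.37]
```

View pics/c3.png

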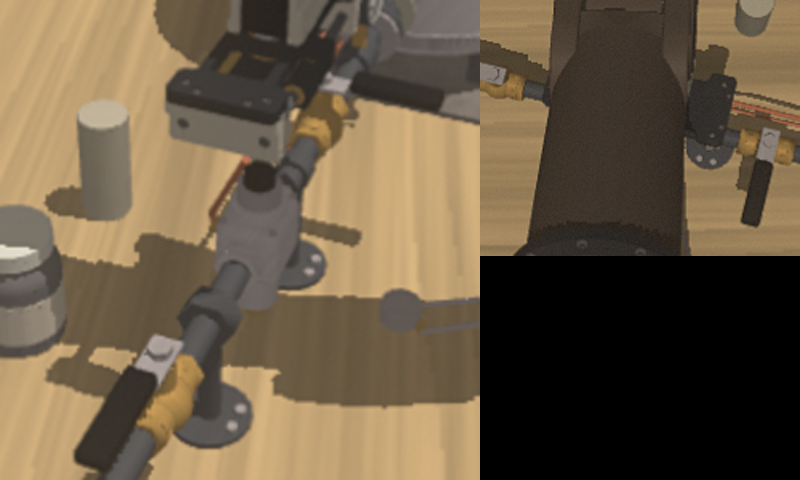

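The side view shows the button at (260,175) directly below the overhanging gripper body, whose lower edge hides the fingers. The supply lever is still open, the burner lever is still across the pipe, and the bystanders are in place. Next I'll press in small steps, watching the force.

```bash
python3 -m pendant '{"slide":[[-0.01,0.007,0],[0,0,0],[0,0,0.01],[0,0,0.01],[0,0,0.01],[0,0,0.01],[0,0,0]],"dr":[[0,0,0],[0,0,0],[0,0,0],[0,0,0],[0,0,0],[0,0,0],[0,0,0]],"claw":[0,0,0,0,0,0,0]}'; python3 -c "
from h import *
st()"
```

```text
clock: 6.45
position: [0.5834, 0.003, 0.1606]
ee_rot: [-0.388, -3.117, -0.0]
force: [-1.1, 0.1, 4.2]
width: 0.004
gripper_force: 2.1
t 6.45 train [0.0015 0.0007 0.1606] tool-x yaw off [-1.  0.] z [-0.  0. -1.] F [-1.1 -0.2  4.2] w 0.004 j [-0.31  0.44  0.29  1.78 -0.15  0.95  1.37]
```

```bash
python3 -m pendant '{"slide":[[0,0,0.008],[0,0,0.008],[0,0,0]],"dr":[[0,0,0],[0,0,0],[0,0,0]],"claw":[0,0,0]}'; python3 -m pendant '{"slide":[[0,0,0.008],[0,0,0]],"dr":[[0,0,0],[0,0,0]],"claw":[0,0]}'
```

```text
clock: 6.75
position: [0.5834, 0.003, 0.1563]
ee_rot: [0.388, 3.117, 0.0]
force: [-3.0, 0.7, 8.1]
width: 0.007
gripper_force: 3.7
clock: 6.95
position: [0.5834, 0.0031, 0.1541]
ee_rot: [0.388, 3.117, 0.001]
force: [-3.3, 0.6, 8.7]
width: 0.007
gripper_force: 4.5
```

```bash
python3 -m pendant '{"slide":[[0,0,0.004],[0,0,0]],"dr":[[0,0,0],[0,0,0]],"claw":[0,0]}'; python3 -m pendant '{"slide":[[0,0,0.004],[0,0,0]],"dr":[[0,0,0],[0,0,0]],"claw":[0,0]}'
```

```text
clock: 7.15
position: [0.5834, 0.003, 0.1533]
ee_rot: [0.389, 3.117, 0.001]
force: [-3.1, 0.3, 11.9]
width: 0.004
gripper_force: 5.4
clock: 7.35
position: [0.5836, 0.003, 0.1532]
ee_rot: [0.389, 3.116, 0.002]
force: [-6.8, 0.6, 20.8]
width: 0.008
gripper_force: 10.7
```

```bash
python3 -m pendant '{"slide":[[0,0,0],[0,0,0],[0,0,0],[0,0,0],[0,0,0],[0,0,0],[0,0,0],[0,0,0]],"dr":[[0,0,0],[0,0,0],[0,0,0],[0,0,0],[0,0,0],[0,0,0],[0,0,0],[0,0,0]],"claw":[0,0,0,0,0,0,0,0]}'
python3 - <<'E'
from h import *
st()
a=arm.get_image("side")[:,:,::-1][160:400,200:480]
cv2.imwrite("pics/c4.png",cv2.resize(a,None,fx=2.4,fy=2.4,interpolation=2))
E
```

```text
clock: 8.15
position: [0.5835, 0.0031, 0.1532]
ee_rot: [0.389, 3.116, 0.002]
force: [-8.2, 0.3, 21.7]
width: 0.002
gripper_force: 10.7
t 8.15 train [0.0017 0.0008 0.1532] tool-x yaw off [-1.  0.] z [ 0.001  0.001 -1.   ] F [-8.  -1.7 21.7] w 0.002 j [-0.3   0.44  0.29  1.79 -0.15  0.93  1.37]
```

View pics/c4.png

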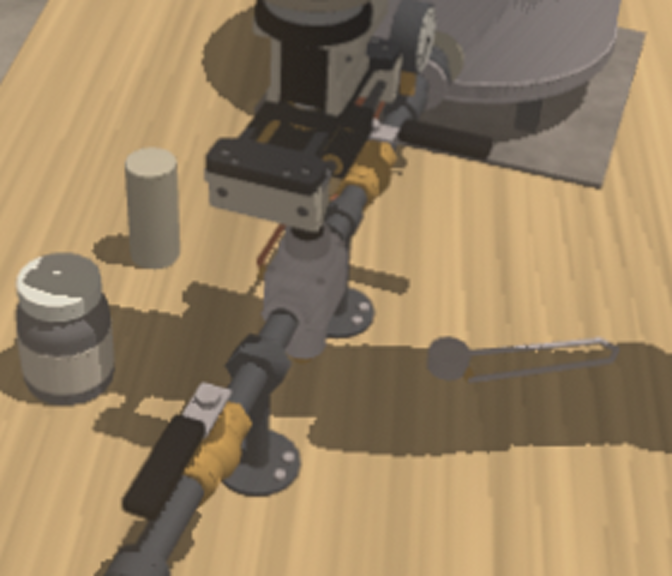

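The picture shows the supply lever in line with the pipe at (165,465)–(210,400), and the button held down under the gripper at (308,232). The burner lever is still across the pipe at (445,140), and the bystanders are untouched. The push is steady at about 22 N with the full 8 mm of travel.

```bash
python3 -c "
from cell import arm
print(arm.sign_off())"
```

```text
the job is handed in; nothing more can be done
None
```

The job is handed in: the supply cock is fully open, the safety-valve button is held fully in at about 22 N, the burner cock is still shut, and the things on the bench were not disturbed.

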